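# Dispense one blank and push it into the free V-stop

## Task

Press the plunger of the blank dispenser all the way down once and let it come back up, so that exactly one aluminium disc slides out in front. Then push that disc along the bench with the fingertips until it is seated against both walls of the empty V-shaped stop. Only slide it, never lift or carry any disc, leave the disc already sitting in the other stop where it is, and do not disturb the other things on the bench.

Things in the scene. Friction and masses are not known exactly. Their poses are not given: they have to be found in the camera images.
- dispenser: Disc dispenser fixed to the bench. Origin at bench level on the axis of its upright square magazine (51 x 51 mm, 36 mm high, clear sides) with a stack of 3 discs. Discs come out along its -x axis by a slot 13 mm high under the front wall (front face 25.5 mm from the origin). Behind, x = +25 to +101 mm, a grey housing 60 mm wide and 42 mm high, with 4 mm thick feet 86 mm apart outside.
- landing (a point): Point on the bench in front of the slot, 78 mm from the magazine axis along the dispenser's -x, where the centre of the disc lies after one full press (up to 20 mm farther if pressed fast). When the plunger is up again the next disc has dropped into place, so every further press pushes out another.
- pusher (a joint): Travel of the steel slide (30 mm wide, 8.5 mm high) that shoves the lowest disc out: 0 = withdrawn, 0.080 m = fully out, standing 33 mm in front of the front face. It is geared to the plunger (3.3 times its travel) and withdraws when the plunger rises; never moved by hand.
- plunger (a joint): Travel of the dispenser's plunger: 0 = up, at rest; 0.024 m = fully down, on its stop; it counts as fully pressed beyond 0.021 m. A spring brings it back; pressing takes about 6 N at first and 8 to 15 N further down (stack friction included), more only on the stop.
- plunger_top (a point): Centre of the top face of the plunger's round black cap (32 mm diameter, 10 mm thick, top face 87 mm above the bench when up), on the dispenser's housing 50 mm behind the magazine axis; it is pressed straight down and this point moves with it.
- blank_1: The lowest disc of the stack, the one that comes out: aluminium disc, 40 mm diameter, 10 mm thick, origin at the centre of its underside. It slides on the bench top, mass about 35 g.
- blank_2: The next disc in the magazine, resting on the lowest one at first, which must stay in the magazine: aluminium disc, 40 mm diameter, 10 mm thick, origin at the centre of its underside.
- blank_3: The top disc of the stack, which must stay in the magazine: aluminium disc, 40 mm diameter, 10 mm thick, origin at the centre of its underside.
- stop_empty: The empty V-shaped stop, fixed: two dark steel walls, 40 mm long, 8 mm thick and high, at 90 degrees, no floor. Origin at bench level where the centre of a fully seated disc lies (walls' inner faces 20 mm from it, corner of the V 28 mm from it along -x). Its +x axis points out of the mouth, 56 mm wide at x = 0; a disc pushed along -x seats itself.
- stop_full: A second stop of the same shape and size and with the same axes, already holding a disc.
- blank_seated: The disc that already sits in the other stop, to be left alone: aluminium disc, 40 mm diameter, 10 mm thick, origin at the centre of its underside.
- bottle: Bystander: upright white bottle, 54 mm diameter, 130 mm high, origin under its centre.
- carton: Bystander: small cardboard box 90 x 70 x 60 mm, origin under its centre.
- screwdriver: Bystander: screwdriver lying on the bench along its x axis, about 200 mm long, origin under its middle.
- tape: Bystander: grey tape roll lying flat, 76 mm diameter, 24 mm high, origin under its centre.

How it is judged:
By the outcome, as a careful person would: the job done as asked, in the order asked, and still so for the second after the job is handed in, with the robot touching nothing.
It also fails if it takes over 59 s, if anything falls off the work surface, if the arm or the gripper's body presses on something with over 40 N, if the wrist force passes 120 N, or if a joint passes its speed limit or range.

## Robot

A 6-joint arm with a two-finger parallel gripper is mounted at the origin on the work surface. World frame = base frame: x ahead of the robot, y to its left, z up, the work surface at z = 0. Lengths are in m, angles in rad, forces in N, time in s.
With the tool pointing down it reaches from about 0.325 to 0.925 m from the base axis. Payload 3.1 kg.
Tool frame: the origin (TCP) lies midway between the tips of the shut fingers; the grasp point (between the pads) lies 19 mm behind it (r.hold_point_z is the distance from the TCP to the grasp point, in m); x points along the fingers, z is the direction in which the jaws open and shut, and the axes are right-handed (so a half turn about x gives the same grasp; the last joint's range is limited). The gripper opens to 85 mm and grips with 20 to 120 N. Pads are 22 mm wide; open, the fingers measure 114 mm over their backs; the gripper's body (76 mm by 85 mm) begins 54 mm behind the grasp point. The pads swing forward as they close: fully open they stand 13 mm farther back than shut.
Start: joints at [-1.276, 0.217, 1.613, -0, 1.311, -0.112], TCP at [0.247, -0.574, 0.231] pointing down, gripper open.
Joint ranges: [-2.75, 2.75], [-0.78, 2.1], [0.31, 2.55], [-1.13, 4.27], [0.13, 2.63], [-2.58, 2.58]. Speed limits (rad/s): [2.79, 2.79, 3.14, 3.14, 3.14, 3.14].

## Interface

Orientations are given as a unit quaternion [x, y, z, w].
In Python, from rig import r gives the robot as it stands.
- The arm moves only by the tool jog_arm, never from a script. Its argument "moves" is a list of rows, each a list of 5 numbers: the closure, from -1 (fully open) to 1 (shut), then the shift along the world's x, y, z in m, then the turn about the world's z in rad. A call has 1 to 5 rows; each row shifts and turns the pose as measured when the row begins; what a row does not reach is not made up. A row lasts 1/8 s, in which the tool goes at most 62.5 mm and 10.7 degrees, less where a joint would pass 70% of its speed; a pose out of reach is approached as far as the arm can. A call is refused whole if a number of a shift passes 0.0625 or a number of a turn 0.188, either way. A call with a gripper value outside its range is refused whole. The fingers move at their own pace and stop on an object; "force" is the grip in N (left out, the last holds). Time passes only in rows, so rows that do not move let the fingers close. It gives the time, the measured TCP pose, the force and the opening at its end, in the units of the state.
- r.get_state(): the state, without advancing time (a new reading comes with each control period).
- r.snapshot(name): name is "side" or "top" or "wrist"; returns the picture (384x512x3 uint8, blue, green, red); there is no depth.
- r.get_calibration(name): a dict with "mtx" (3x3 intrinsics, pixels), "k1" (the pictures are not rectified: a ray, as slopes to the right and down, at radius r is drawn at 1 + k1 r^2 times it, then the intrinsics apply), "camera_from_world" (4x4, takes a point from world to camera coordinates); the wrist camera has in their place "mount" (4x4, takes a point from camera to tool coordinates, whose origin is the TCP and whose axes are the tool frame's). Camera axes: x right, y up, looking along -z (the intrinsics and any distortion apply to the point x, -y, -z); pixel columns grow to the right and rows downward; lengths in m; the calibration is good to about 2 mm. A picture is of the moment at which its call begins: read the wrist's pose just before it. get_calibration takes no time and is no camera call.
- r.job_done(): hands the job in, once; it reports no verdict.
The state is a dict: "clock": time; "joints": joint angles; "qd": joint speeds; "tau": joint torques, N m; "position": TCP position; "tool_rot": TCP orientation; "force": force on the tool from outside, world axes, zero at the start; "moment": the same for the moment, N m; "opening": finger opening in m.
Only numpy, scipy, OpenCV 4.12 (cv2) and the standard library are available. Lean on these libraries where they do the work, as an engineer would, in place of code of your own. Each camera call takes 0.05 s, during which the arm holds its last target.

## Working session

There is one attempt and no reset: what is moved stays moved. The work goes in short steps, Python scripts to look and compute and a tool call to move; the robot and the scene stay as the last step left them, time stands still between calls to the robot, and variables do not carry over. Pictures are saved under pics/ and viewed, and the job is handed in when it is done.

Besides the shell and the picture viewer there is one more tool, called after "Call:" as name(argument=value, ...) on one line, values as JSON. jog_arm: Moves the arm, as the interface text tells. Its arguments: {"type":"object","properties":{"moves":{"type":"array","items":{"type":"array","items":{"type":"number"}}},"force":{"type":"number"}},"required":["moves"]}

```bash
mkdir -p pics; ls
python3 - <<'E'
from rig import r
import cv2,json
for n in ["side","top","wrist"]:
    im=r.snapshot(n); cv2.imwrite(f"pics/{n}0.png",im)
    print(n,r.get_calibration(n))
print(r.get_state())
E
```

```text
pics
side {'mtx': array([[486.44049194,   0.        , 252.63911811],
       [  0.        , 486.44049194, 189.89535548],
       [  0.        ,   0.        ,   1.        ]]), 'k1': -0.02678577030997227, 'camera_from_world': array([[-0.80144403, -0.59783153,  0.01687965,  0.42726647],
       [ 0.43229939, -0.5595691 ,  0.70710655, -0.28825768],
       [-0.41328526,  0.57400339,  0.70690552, -1.12233138],
       [ 0.        ,  0.        ,  0.        ,  1.        ]])}
top {'mtx': array([[474.40790451,   0.        , 257.47621594],
       [  0.        , 474.40790451, 193.81729702],
       [  0.        ,   0.        ,   1.        ]]), 'k1': -0.018668113195606947, 'camera_from_world': array([[-0.00972646, -0.99988525, -0.01161374,  0.02534221],
       [ 0.99184788, -0.01112271,  0.12694122, -0.54483856],
       [-0.12705583, -0.01028438,  0.99184225, -1.13392949],
       [ 0.        ,  0.        ,  0.        ,  1.        ]])}
wrist {'mtx': array([[299.49301595,   0.        , 258.0988479 ],
       [  0.        , 299.49301595, 192.68207504],
       [  0.        ,   0.        ,   1.        ]]), 
[... 327 characters left out ...]
0e+00,  0.00000000e+00,
         1.00000000e+00]])}
{'clock': 0.15, 'joints': array([-1.27621668e+00,  2.17614034e-01,  1.61458598e+00,  9.09472300e-06,
        1.31131900e+00, -1.12216072e-01]), 'qd': array([ 0.00094569, -0.00185065, -0.00574821,  0.00105222,  0.00074322,
       -0.00016187]), 'tau': array([ 1.43602110e-04, -3.97454703e+01, -3.04413915e+01, -1.96338210e-04,
        5.89600619e-03,  3.49129024e-06]), 'position': array([ 0.24712031, -0.57337639,  0.23023701]), 'tool_rot': array([ 0.38913242,  0.59121281, -0.38825617,  0.59016991]), 'force': array([ 0.06327851,  0.43190818, -0.23342865]), 'moment': array([-0.01033052, -0.03790542, -0.04547935]), 'opening': 0.08517443233531381}
```

View pics/top0.png

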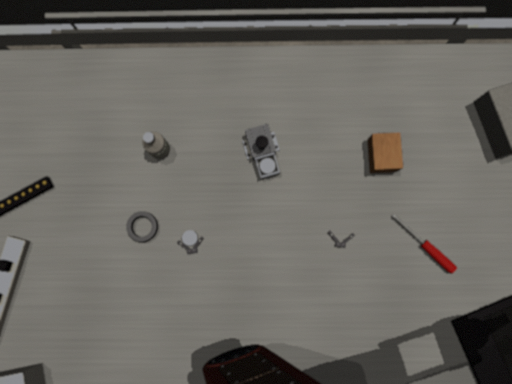

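View pics/side0.png

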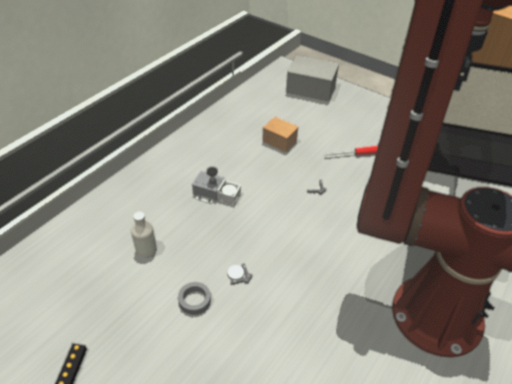

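View pics/wrist0.png

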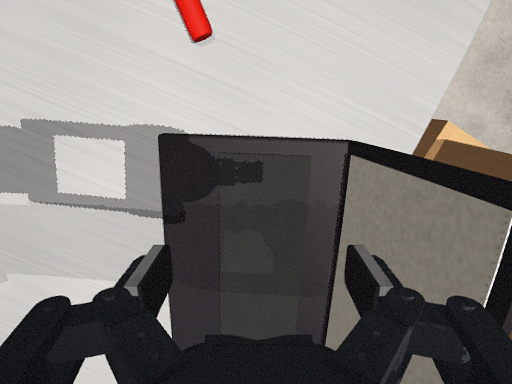

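The top view shows the dispenser at about (262,152) with its slot facing down, towards the robot. The empty V is at (340,240) with its mouth up, the full stop is at (190,240), and the cap is at (261,143). I'll measure these more closely.

```bash
cat > h.py <<'E'
import numpy as np,cv2
from rig import r
def cal(n,st=None):
    c=r.get_calibration(n)
    if 'mount' in c:
        from scipy.spatial.transform import Rotation as R
        T=np.eye(4);T[:3,:3]=R.from_quat(st['tool_rot']).as_matrix();T[:3,3]=st['position']
        W=T@c['mount']
    else: W=np.linalg.inv(c['camera_from_world'])
    return c['mtx'],c['k1'],W
def p2w(C,uv,z):
    K,k,W=C
    uv=np.atleast_2d(np.array(uv,float))
    n=cv2.undistortPoints(uv[:,None],K,np.array([k,0,0,0.]))[:,0]
    d=np.c_[n[:,0],-n[:,1],-np.ones(len(n))]@W[:3,:3].T
    o=W[:3,3]
    return o+d*((z-o[2])/d[:,2])[:,None]
def w2p(C,P):
    K,k,W=C
    P=np.atleast_2d(P);M=np.linalg.inv(W)
    c=P@M[:3,:3].T+M[:3,3]
    x=c[:,0]/-c[:,2];y=-c[:,1]/-c[:,2];f=1+k*(x*x+y*y)
    return np.c_[K[0,0]*x*f+K[0,2],K[1,1]*y*f+K[1,2]]
def zoom(im,x0,y0,x1,y1,s,name):
    cv2.imwrite(name,cv2.resize(im[y0:y1,x0:x1],None,fx=s,fy=s,interpolation=cv2.INTER_CUBIC))
E
python3 - <<'E'
from h import *
im=cv2.imread('pics/top0.png')
a=cv2.resize(im[115:190,225:295],None,fx=7,fy=7,interpolation=2)
b=cv2.resize(im[220:260,315:365],None,fx=7,fy=7,interpolation=2)
cv2.imwrite('pics/za.png',a);cv2.imwrite('pics/zb.png',b)
C=cal('top')
print(p2w(C,[[261,143]],.087),p2w(C,[[267,166]],.03),p2w(C,[[340,247]],.008),p2w(C,[[190,238]],.01))
E
```

```text
[[0.6605317  0.00950076 0.087     ]] [[ 0.6153244  -0.00472829  0.03      ]] [[ 0.41314231 -0.18362482  0.008     ]] [[0.43913422 0.18915077 0.01      ]]
```

View pics/za.png

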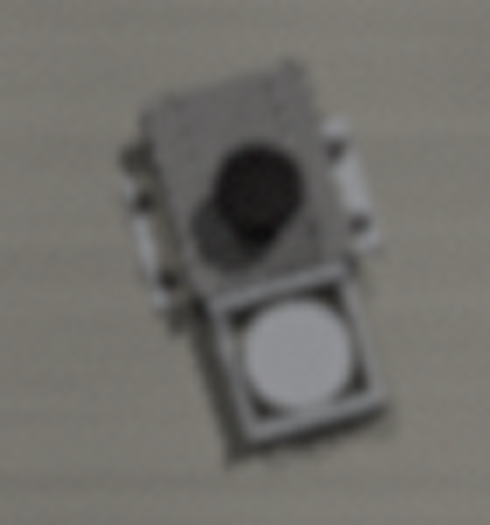

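View pics/zb.png

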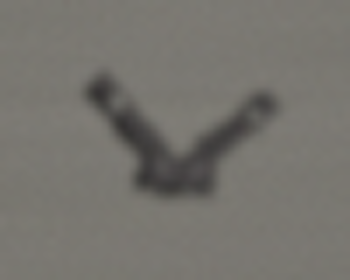

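```bash
cat > m.py <<'E'
from h import *
C=cal('top')
f=lambda z,o:(np.array(z,float)+.5)/7-.5+np.array(o)
cap=p2w(C,f([258,190],(225,115)),.087)[0]
d=p2w(C,f([298,352],(225,115)),.030)[0]
mag=p2w(C,[f(q,(225,115)) for q in [(207,302),(345,268),(385,400),(254,438)]],.036)
print('cap',cap,'disc',d,'mag',mag,mag.mean(0))
print('mag sides',np.linalg.norm(np.roll(mag,1,0)-mag,axis=1))
v=cap-d;print('dist',np.linalg.norm(v[:2]),'ax',np.arctan2(v[1],v[0]))
e=(mag[0]+mag[1]-mag[2]-mag[3]);print('ax mag',np.arctan2(e[1],e[0]))
V=p2w(C,[f(q,(315,220)) for q in [(98,85),(175,165),(268,100)]],.008)
print(V)
E
python3 m.py
python3 - <<'E'
from h import *
im=cv2.imread('pics/side0.png')
zoom(im,185,160,255,215,8,'pics/zs.png');zoom(im,300,170,335,205,10,'pics/zs2.png')
E
```

```text
cap [0.66365688 0.00844437 0.087     ] disc [ 0.61821458 -0.00512003  0.03      ] mag [[ 0.63550182  0.02703273  0.036     ]
 [ 0.64721547 -0.02213246  0.036     ]
 [ 0.59946266 -0.03559431  0.036     ]
 [ 0.58639369  0.01086324  0.036     ]] [ 0.61714341 -0.0049577   0.036     ]
mag sides [0.05170165 0.05054133 0.04961404 0.04826077]
dist 0.04742358119278331 ax 0.29007752280101984
ax mag 0.29687580250134993
[[ 0.45131257 -0.15634878  0.008     ]
 [ 0.42268036 -0.18285706  0.008     ]
 [ 0.44533425 -0.21663051  0.008     ]]
```

View pics/zs.png

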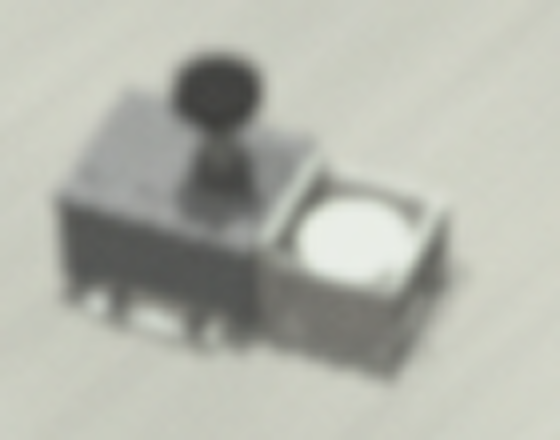

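View pics/zs2.png

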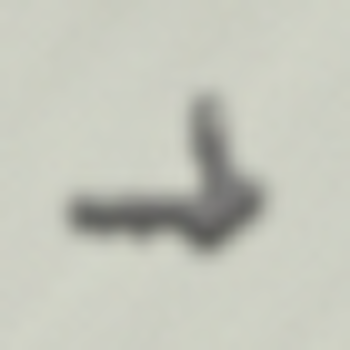

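Run:
```python
from h import *
from scipy.spatial.transform import Rotation as R
s=r.get_state();print(R.from_quat(s['tool_rot']).as_matrix().round(3))
```

```text
[[-0.001  0.918  0.396]
 [ 0.002  0.396 -0.918]
 [-1.     0.    -0.002]]
```

Call:
jog_arm(moves=[[1,0.04,0.06,0,0],[1,0.04,0.06,0,0],[1,0.04,0.06,0,0],[1,0.04,0.06,0,0],[1,0.04,0.06,0,0]])

```text
clock: 0.78
position: [0.42, -0.3112, 0.2286]
tool_rot: [0.392, 0.589, -0.391, 0.588]
force: [0.7, -0.4, -0.6]
opening: 0.0002
```

Run:
```python
from h import *
s=r.get_state();im=r.snapshot('wrist');cv2.imwrite('pics/w1.png',im)
np.save('w1.npy',np.r_[s['position'],s['tool_rot']])
C=cal('wrist',s);print(w2p(C,[[.452,-.186,0],[.423,-.183,.008],[.543,-.0275,0]]))
```

```text
[[172.73382783  99.65387467]
 [160.91517266 121.8542719 ]
 [ 71.08833032 -26.748743  ]]
```

View pics/w1.png

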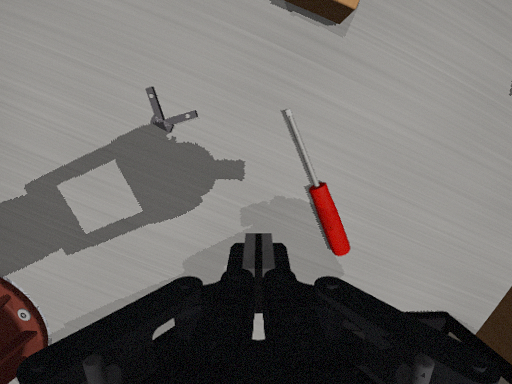

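Run:
```python
from h import *
zoom(cv2.imread('pics/w1.png'),135,75,210,140,10,'pics/zw1.png')
```

```text
(no output)
```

View pics/zw1.png

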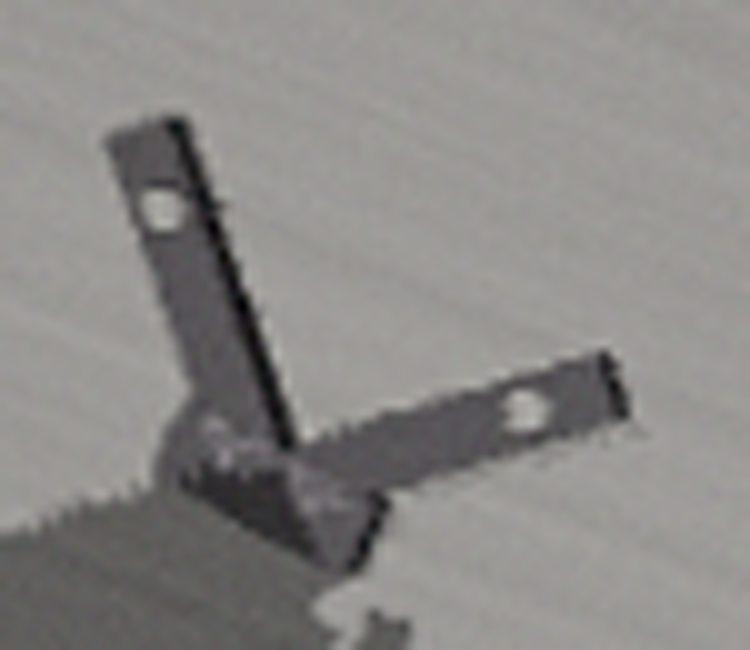

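Call:
jog_arm(moves=[[1,0.05,0.058,0,0],[1,0.05,0.058,0,0],[1,0.05,0.058,0,0],[1,0.05,0.058,-0.03,0],[1,0.03,0.058,-0.03,0]])

```text
clock: 1.45
position: [0.6079, -0.0739, 0.1818]
tool_rot: [0.394, 0.588, -0.387, 0.591]
force: [0.6, -0.5, -0.8]
opening: 0.0
```

Run:
```python
from h import *
q=np.load('w1.npy');C=cal('wrist',dict(position=q[:3],tool_rot=q[3:]))
z=np.array([[168,122],[285,452],[600,352],[110,140],[620,415]],float)
P=p2w(C,(z+.5)/10-.5+[135,75],.008);print(P)
a,c,b=P[0],P[1],P[2]
print(np.linalg.norm(a-c),np.linalg.norm(b-c))
u=(a-c)/np.linalg.norm(a-c);v=(b-c)/np.linalg.norm(b-c);print('angle',np.degrees(np.arccos(u@v)))
x=(u+v);x/=np.linalg.norm(x);print('yaw',np.arctan2(x[1],x[0]),'origin',c+.0283*x,'mid tips',(a+b)/2)
```

```text
[[ 0.45725892 -0.15982434  0.008     ]
 [ 0.42633622 -0.1846429   0.008     ]
 [ 0.45160854 -0.21594777  0.008     ]
 [ 0.45277984 -0.15399904  0.008     ]
 [ 0.44563854 -0.22061836  0.008     ]]
0.03965065662232344 0.040232896069747275
angle 89.83669813603568
yaw -0.10764880512106298 origin [ 0.4544724  -0.18768348  0.008     ] mid tips [ 0.45443373 -0.18788605  0.008     ]
```

Call:
jog_arm(moves=[[1,0.03,0.05,-0.04,0],[1,0.027,0.033,-0.03,0],[1,0,0,0,0]])

```text
clock: 1.82
position: [0.6607, 0.0084, 0.1111]
tool_rot: [0.391, 0.591, -0.387, 0.59]
force: [-0.6, -0.4, -1.3]
opening: -0.0
```

Call:
jog_arm(moves=[[1,0.005,0.001,-0.018,0],[1,0,0,-0.006,0],[1,0,0,-0.004,0],[1,0,0,-0.004,0],[1,0,0,-0.004,0]])

```text
clock: 2.45
position: [0.6667, 0.0073, 0.0824]
tool_rot: [0.395, 0.589, -0.386, 0.589]
force: [-4.2, 2.4, 8.8]
opening: 0.0001
```

Call:
jog_arm(moves=[[1,0,0,-0.006,0],[1,0,0,-0.006,0],[1,0,0,-0.006,0],[1,0,0,-0.006,0],[1,0,0,-0.006,0]])

```text
clock: 3.08
position: [0.6683, 0.0063, 0.0688]
tool_rot: [0.401, 0.587, -0.385, 0.588]
force: [-4.4, 2.3, 8.6]
opening: -0.0002
```

Call:
jog_arm(moves=[[1,-0.001,0.001,-0.007,0],[1,-0.001,0.001,-0.007,0],[1,-0.001,0.001,-0.007,0],[1,0,0,-0.007,0]])

```text
clock: 3.58
position: [0.6689, 0.0061, 0.063]
tool_rot: [0.405, 0.585, -0.385, 0.588]
force: [-11.6, 3.8, 23.8]
opening: 0.0002
```

Call:
jog_arm(moves=[[1,0,0,-0.004,0],[1,0,0,0.006,0],[1,0,0,0.008,0],[1,0,0,0.01,0],[1,0,0,0.02,0]])

```text
clock: 4.2
position: [0.6697, 0.0033, 0.1117]
tool_rot: [0.407, 0.583, -0.385, 0.588]
force: [0.5, 0.3, 0.1]
opening: 0.0
```

Call:
jog_arm(moves=[[0.45,0,0,0.06,0],[0.45,-0.04,0,0.06,0.18],[0.45,-0.03,0,0,0.18]])

```text
clock: 4.58
position: [0.6063, 0.0013, 0.2313]
tool_rot: [0.292, 0.645, -0.272, 0.652]
force: [0.0, -0.0, 0.3]
opening: 0.0234
```

Run:
```python
from h import *
s=r.get_state();im=r.snapshot('wrist');cv2.imwrite('pics/w2.png',im);t=r.snapshot('top')
zoom(t,215,110,305,210,6,'pics/zt2.png')
np.save('w2.npy',np.r_[s['position'],s['tool_rot']])
print(s)
```

```text
{'clock': 4.575, 'joints': array([-0.1262049 ,  0.16484297,  1.67429618,  0.02612049,  1.2853682 ,
        0.68673629]), 'qd': array([-0.06163127, -0.45347076,  0.60002217,  0.00331285, -0.04922921,
       -1.52392402]), 'tau': array([  0.45511359, -36.09865308, -31.71145678,   0.10425542,
         0.1371809 ,   1.02534112]), 'position': array([0.60626186, 0.00133135, 0.23131162]), 'tool_rot': array([ 0.29206058,  0.64506876, -0.27164635,  0.65176312]), 'force': array([ 0.02189966, -0.00561339,  0.30524699]), 'moment': array([-0.03769119, -0.01372765, -0.02942031]), 'opening': 0.023408073035320397}
```

View pics/w2.png

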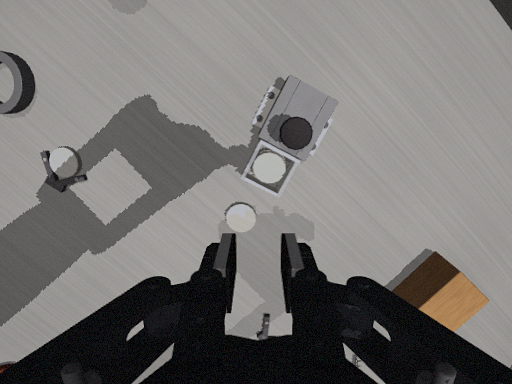

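View pics/zt2.png

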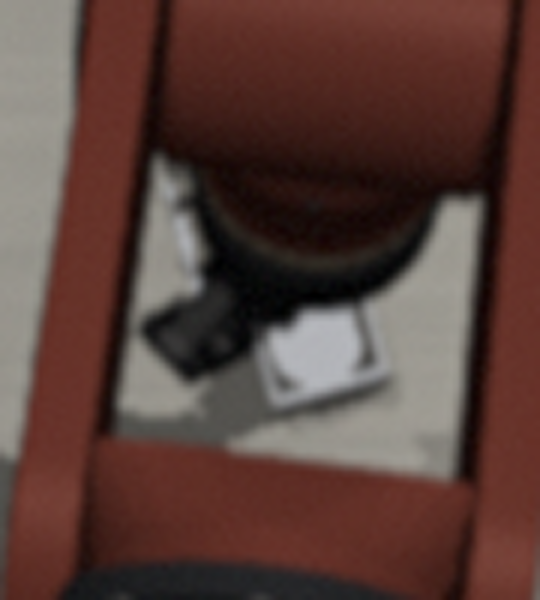

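The wrist view shows one disc out at (241,216) and the magazine still holding its discs. I'll work out where the disc lies.

Run:
```python
from h import *
from scipy.spatial.transform import Rotation as R
q=np.load('w2.npy');C=cal('wrist',dict(position=q[:3],tool_rot=q[3:]))
im=cv2.imread('pics/w2.png');g=cv2.cvtColor(im,cv2.COLOR_BGR2GRAY)
m=(g>185).astype(np.uint8)
n,l,st,ce=cv2.connectedComponentsWithStats(m)
for i in range(1,n):
    if st[i,4]>150: print(st[i],ce[i],p2w(C,ce[i],.01))
print(p2w(C,[[268,167]],.02),p2w(C,[[296,133]],.087))
s=r.get_state();print(s['position'],R.from_quat(s['tool_rot']).as_matrix().round(3))
```

```text
[[ 0.61773536 -0.00344142  0.02      ]] [[0.66745234 0.00957018 0.087     ]]
[0.60217763 0.00184489 0.2265422 ] [[ 0.011  0.735  0.678]
 [ 0.024  0.678 -0.735]
 [-1.     0.024 -0.01 ]]
```

Run:
```python
from h import *
q=np.load('w2.npy');C=cal('wrist',dict(position=q[:3],tool_rot=q[3:]))
im=cv2.imread('pics/w2.png');g=cv2.cvtColor(im,cv2.COLOR_BGR2GRAY)
zoom(im,215,190,275,240,10,'pics/zw2.png')
print(g[216,241],g[216,225:260],p2w(C,[[241,217]],.01), p2w(C,[[225,217],[257,217],[241,203],[241,231]],.01))
```

```text
183 [157 162 187 183 175 175 177 176 179 180 177 176 177 178 178 183 183 184
 181 181 180 179 178 179 180 179 177 177 177 176 157 131 141 136 137] [[ 0.54499838 -0.02452633  0.01      ]] [[ 0.53078409 -0.00933537  0.01      ]
 [ 0.55917626 -0.03970041  0.01      ]
 [ 0.55912056 -0.01177397  0.01      ]
 [ 0.53046923 -0.03763572  0.01      ]]
```

View pics/zw2.png

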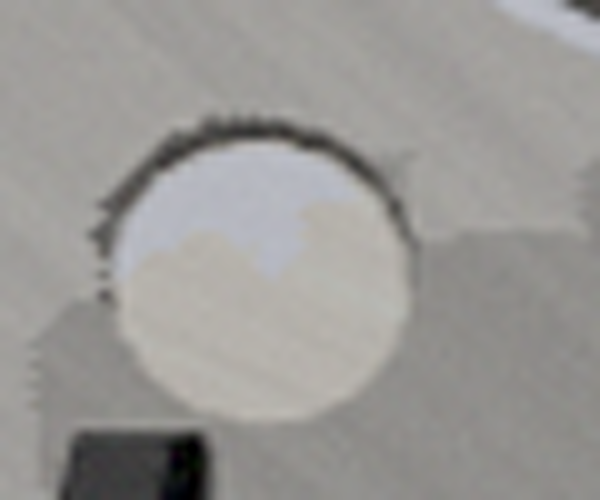

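Call:
jog_arm(moves=[[0.45,-0.03,0.004,0,0.184],[0.45,-0.027,0.004,0,0.184],[0.45,0,0,-0.05,0.184],[0.45,0,0,-0.05,0.184],[0.45,0,0,-0.04,0]])

```text
clock: 5.3
position: [0.5498, 0.008, 0.0875]
tool_rot: [0.037, 0.705, -0.02, 0.708]
force: [0.7, 0.5, -1.0]
opening: 0.0233
```

```bash
cat > s.py <<'E'
from h import *
from scipy.spatial.transform import Rotation as R
s=r.get_state();M=R.from_quat(s['tool_rot']).as_matrix();print(s['clock'],s['position'].round(4),s['opening'],'yangle',np.degrees(np.arctan2(M[1,1],M[0,1])),'x',M[:,0].round(3),s['joints'].round(2))
E
python3 s.py
```

```text
5.3 [0.5498 0.008  0.0875] 0.023304823854822573 yangle 85.43267563414364 x [ 0.006  0.024 -1.   ] [-0.13  0.23  1.9   0.03  1.01 -0.06]
```

Call:
jog_arm(moves=[[0.45,-0.005,0.003,-0.035,0],[0.45,0,0.001,-0.025,0],[0.45,0,0,-0.012,0],[0.45,0,0,-0.006,0],[0.45,0,0,-0.003,0]])

```text
clock: 5.92
position: [0.5429, 0.0115, -0.0001]
tool_rot: [0.04, 0.709, -0.023, 0.704]
force: [-10.0, 1.3, 25.4]
opening: 0.0237
```

```bash
python3 s.py
python3 - <<'E'
from h import *
cv2.imwrite('pics/s3.png',r.snapshot('side'))
s=r.get_state();np.save('w3.npy',np.r_[s['position'],s['tool_rot']]);cv2.imwrite('pics/w3.png',r.snapshot('wrist'))
zoom(cv2.imread('pics/s3.png'),180,150,300,240,6,'pics/zs3.png')
E
```

```text
5.925 [ 5.429e-01  1.150e-02 -1.000e-04] 0.023724406775386335 yangle 84.88975169560133 x [-0.005  0.024 -1.   ] [-0.12  0.36  1.93  0.03  0.86 -0.05]
```

View pics/w3.png

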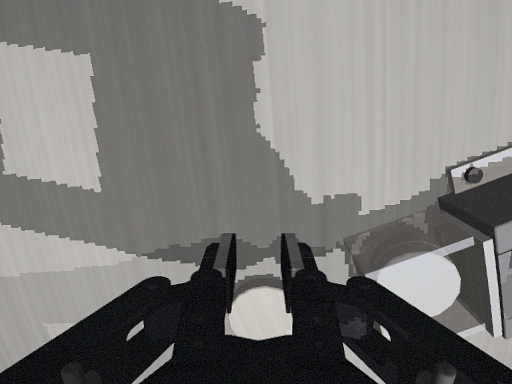

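View pics/zs3.png

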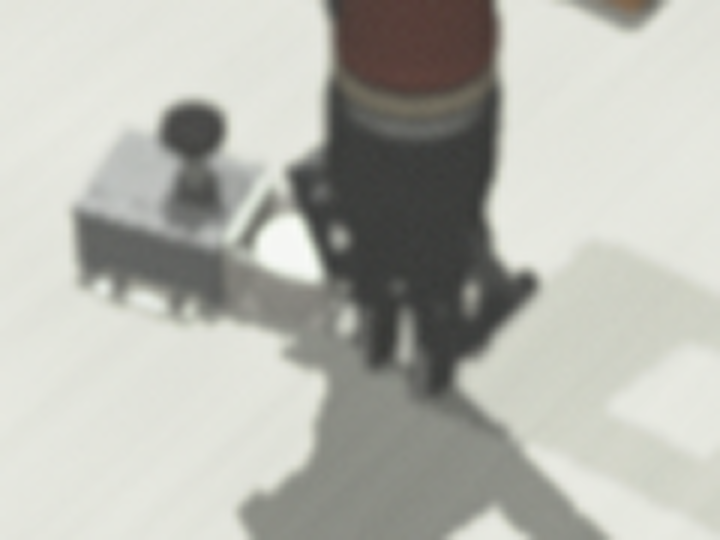

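Call:
jog_arm(moves=[[0.45,0.002,0,0.006,0],[0.45,0.001,-0.006,0,0],[0.45,0,-0.006,0,0],[0.45,0,-0.01,0,0],[0.45,-0.001,-0.01,0,0]])

```text
clock: 6.65
position: [0.5491, -0.0228, 0.0093]
tool_rot: [0.04, 0.705, -0.024, 0.708]
force: [0.1, 0.3, -1.1]
opening: 0.0234
```

Run:
```python
from h import *
s=r.get_state();np.save('w4.npy',np.r_[s['position'],s['tool_rot']]);im=r.snapshot('wrist');zoom(im,160,200,360,360,4,'pics/w4.png')
cv2.imwrite('pics/s4f.png',im)
zoom(r.snapshot('side'),200,150,320,240,6,'pics/zs4.png');print(s['position'])
```

```text
[ 0.54906219 -0.02283397  0.00928051]
```

View pics/w4.png

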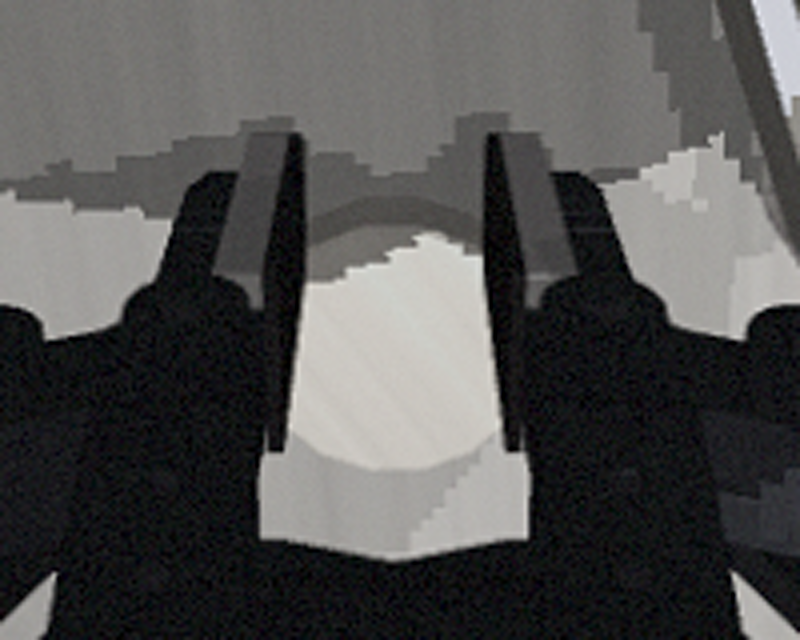

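View pics/zs4.png

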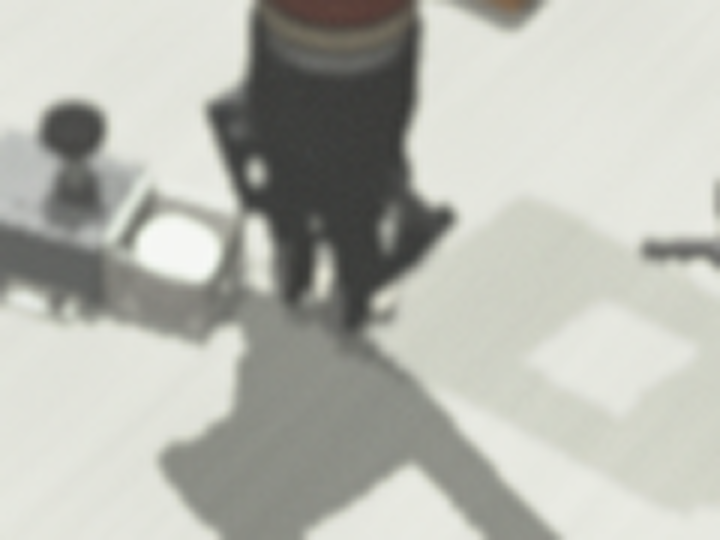

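Run:
```python
from h import *
q=np.load('w4.npy');C=cal('wrist',dict(position=q[:3],tool_rot=q[3:]))
print(p2w(C,[[258.7,255],[258.7,317.5]],.01))
q=np.load('w3.npy');C=cal('wrist',dict(position=q[:3],tool_rot=q[3:]))
print(p2w(C,[[262,285],[262,340]],.01))
```

```text
[[ 0.54914661 -0.02612799  0.01      ]
 [ 0.54557379 -0.06598019  0.01      ]]
[[ 0.54386083 -0.00439792  0.01      ]
 [ 0.54083466 -0.03970385  0.01      ]]
```

Call:
jog_arm(moves=[[0.45,0,0,0.012,0],[0.45,-0.002,0.02,0.004,0],[0.45,-0.001,0.016,0,0],[0.45,0,0,-0.013,0],[0.45,0,0,-0.005,0]])

```text
clock: 7.38
position: [0.5455, 0.0166, 0.0077]
tool_rot: [0.04, 0.705, -0.023, 0.708]
force: [-0.3, 0.1, -0.6]
opening: 0.0233
```

Call:
jog_arm(moves=[[0.45,0,-0.005,-0.004,0],[0.45,0,0,-0.001,0]])

```text
clock: 7.62
position: [0.5444, 0.0112, 0.0008]
tool_rot: [0.04, 0.706, -0.023, 0.707]
force: [0.5, 0.2, -0.1]
opening: 0.0237
```

Run:
```python
from h import *
s=r.get_state();np.save('w5.npy',np.r_[s['position'],s['tool_rot']]);im=r.snapshot('wrist');zoom(im,160,200,360,360,4,'pics/w5.png')
print(s['position'],s['force'])
```

```text
[0.54442735 0.01122702 0.00084968] [ 0.4608372   0.18068865 -0.14677098]
```

View pics/w5.png

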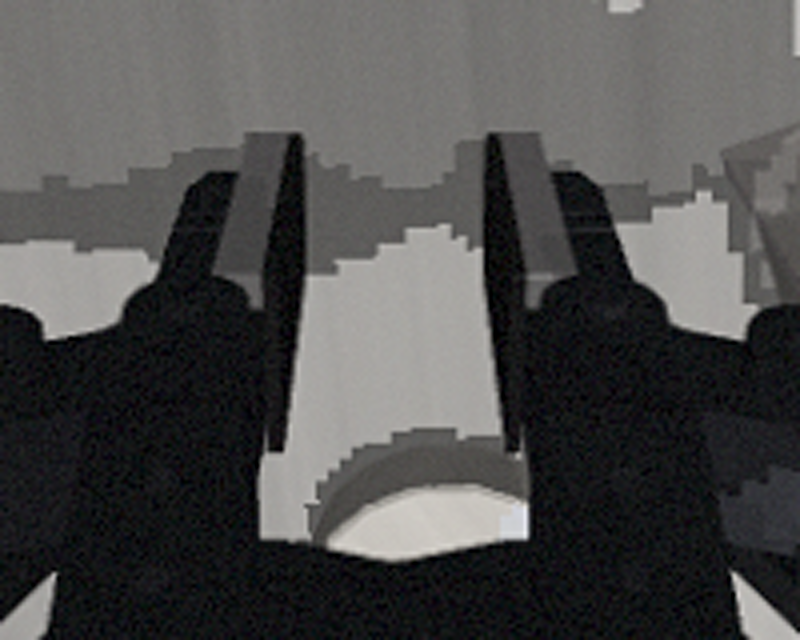

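Run:
```python
from h import *
q=np.load('w5.npy');C=cal('wrist',dict(position=q[:3],tool_rot=q[3:]))
P=p2w(C,[[242,335.5],[250,327.8],[260,322.5],[271,321],[280,322.2],[288,324.5]],.01);print(P)
from scipy.optimize import least_squares
o=least_squares(lambda c:np.hypot(P[:,0]-c[0],P[:,1]-c[1])-.02,[.545,-.05]);print(o.x,o.fun)
```

```text
[[ 0.53124833 -0.0364706   0.01      ]
 [ 0.53618442 -0.03160541  0.01      ]
 [ 0.54195163 -0.0285495   0.01      ]
 [ 0.54798416 -0.0281052   0.01      ]
 [ 0.55279941 -0.02936323  0.01      ]
 [ 0.55705091 -0.03132143  0.01      ]]
[ 0.54700892 -0.04832032] [-2.81684023e-04 -8.62405660e-05  4.07392496e-04  2.38637587e-04
 -1.78270372e-04 -2.56548701e-04]
```

Call:
jog_arm(moves=[[0.45,0.003,-0.012,0.002,0],[0.45,0.002,-0.01,0,0],[0.45,0,-0.01,0,0]])

```text
clock: 8.05
position: [0.5505, -0.0232, 0.0036]
tool_rot: [0.039, 0.705, -0.023, 0.707]
force: [-0.0, -0.5, -0.2]
opening: 0.0235
```

Call:
jog_arm(moves=[[0.45,-0.002,-0.01,0,0],[0.45,-0.001,-0.01,0,0],[0.45,-0.001,-0.012,0,0],[0.45,-0.001,-0.012,0,0],[0.45,-0.001,-0.012,0,0]])

```text
clock: 8.68
position: [0.544, -0.0837, 0.0038]
tool_rot: [0.04, 0.705, -0.024, 0.707]
force: [-0.2, 0.4, 0.8]
opening: 0.0237
```

Run:
```python
from h import *
s=r.get_state();np.save('w6.npy',np.r_[s['position'],s['tool_rot']]);im=r.snapshot('wrist');zoom(im,160,200,360,360,4,'pics/w6.png')
print(s['position'],s['force'])
```

```text
[ 0.54402727 -0.08368407  0.00377884] [-0.18707273  0.38048168  0.79113876]
```

View pics/w6.png

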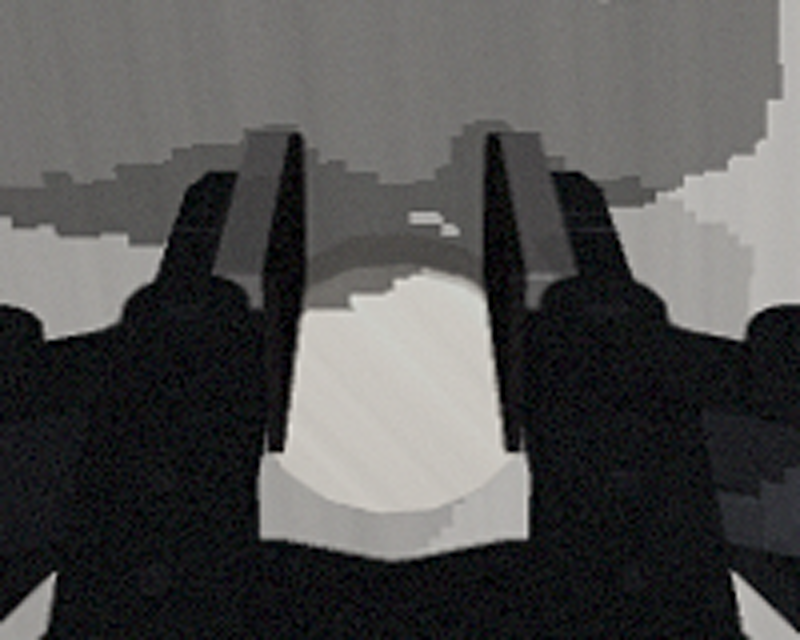

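The disc sits in the cradle between the fingertips and moves with them, so I'll continue the push.

Call:
jog_arm(moves=[[0.45,-0.001,-0.012,0,0],[0.45,-0.001,-0.012,0,0],[0.45,-0.001,-0.012,0,0],[0.45,-0.001,-0.012,0,0],[0.45,-0.001,-0.012,0,0]])

```text
clock: 9.35
position: [0.5388, -0.1488, 0.0038]
tool_rot: [0.039, 0.705, -0.024, 0.707]
force: [-0.1, 0.5, 1.0]
opening: 0.0233
```

Run:
```python
from h import *
q=np.load('w6.npy');C=cal('wrist',dict(position=q[:3],tool_rot=q[3:]))
P=p2w(C,[[258.7,265.5],[258.7,327.5]],.01);print(P-q[:3],P.mean(0)-q[:3])
```

```text
[[-0.00022375 -0.00644987  0.00622116]
 [-0.003756   -0.04553281  0.00622116]] [-0.00198987 -0.02599134  0.00622116]
```

Call:
jog_arm(moves=[[0.45,-0.001,-0.012,0,0],[0.45,0,-0.007,0,0],[0.45,0,-0.001,0,0],[0.45,0,0.012,0,0],[0.45,0,0.015,0,0]])

```text
clock: 9.98
position: [0.5378, -0.1433, 0.0039]
tool_rot: [0.041, 0.705, -0.025, 0.708]
force: [-0.4, 1.0, -0.2]
opening: 0.0234
```

Call:
jog_arm(moves=[[0.45,0,0.01,0.04,-0.177],[0.45,0,0,0.06,-0.177],[0.45,0.0,-0.02,0.04,-0.177],[0.45,0.0,-0.02,0,-0.177],[0.45,0,0,0,-0.177]])

```text
clock: 10.6
position: [0.5353, -0.1637, 0.147]
tool_rot: [0.347, 0.617, -0.329, 0.625]
force: [0.5, 0.6, 0.2]
opening: 0.0235
```

Call:
jog_arm(moves=[[0.45,0.02,-0.01,0,-0.177],[0.45,0.01,-0.01,0,-0.177],[0.45,0,0,0,-0.177],[0.45,0,0,0,-0.177],[0.45,0,0,0,0]])

```text
clock: 11.22
position: [0.5657, -0.1758, 0.1465]
tool_rot: [0.544, 0.455, -0.528, 0.467]
force: [-0.8, -0.2, 0.3]
opening: 0.0233
```

```bash
python3 s.py
python3 - <<'E'
from h import *
s=r.get_state();np.save('w7.npy',np.r_[s['position'],s['tool_rot']]);im=r.snapshot('wrist');cv2.imwrite('pics/w7.png',im)
cv2.imwrite('pics/s7.png',r.snapshot('side'))
C=cal('top');print(p2w(C,[[370,133],[403,133],[370,172],[403,172]],.06))
E
```

```text
11.225 [ 0.5657 -0.1758  0.1465] 0.023317399213362976 yangle -8.575961162258164 x [ 0.028  0.001 -1.   ] [-0.43  0.22  1.78  0.01  1.12  1.29]
[[ 0.68879257 -0.25742701  0.06      ]
 [ 0.68787171 -0.33814029  0.06      ]
 [ 0.59203681 -0.25350198  0.06      ]
 [ 0.59113593 -0.33334091  0.06      ]]
```

View pics/w7.png

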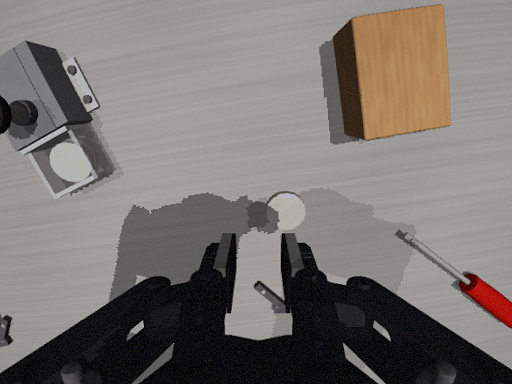

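View pics/s7.png

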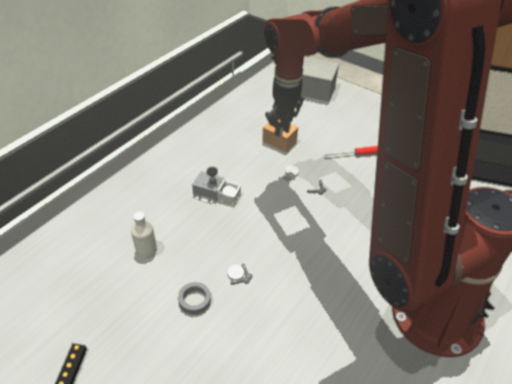

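Run:
```python
from h import *
q=np.load('w7.npy');C=cal('wrist',dict(position=q[:3],tool_rot=q[3:]))
zoom(cv2.imread('pics/w7.png'),260,185,320,240,10,'pics/zw7.png')
print(p2w(C,[[288,212]],.01),p2w(C,[[403,234]],.004),p2w(C,[[364,140],[333,40],[450,125]],.06))
```

```text
[[ 0.53494463 -0.20026467  0.01      ]] [[ 0.49003778 -0.31794018  0.004     ]] [[ 0.60226316 -0.26335468  0.06      ]
 [ 0.67714932 -0.24642275  0.06      ]
 [ 0.60464781 -0.33246876  0.06      ]]
```

View pics/zw7.png

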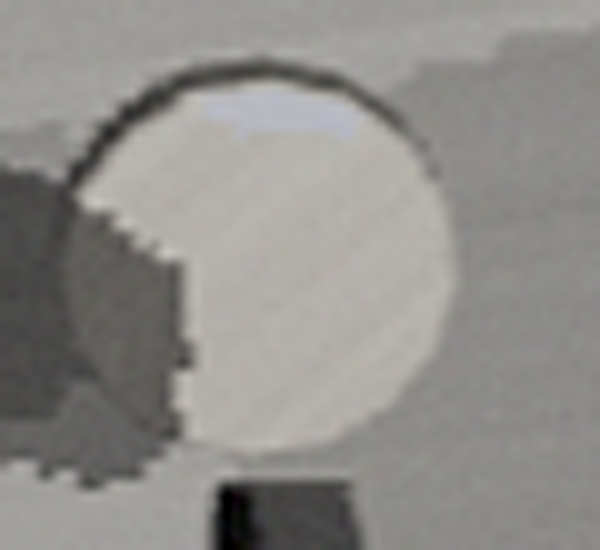

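Call:
jog_arm(moves=[[0.45,0.009,-0.027,0,0.04],[0.45,0,0,-0.05,0],[0.45,0.001,0,-0.045,0],[0.45,0.001,0,-0.025,0],[0.45,0,0,0,0]])

```text
clock: 11.95
position: [0.5783, -0.2023, 0.0253]
tool_rot: [0.531, 0.469, -0.514, 0.483]
force: [-0.2, 0.9, -0.4]
opening: 0.0234
```

Call:
jog_arm(moves=[[0.45,0,0,-0.015,0],[0.45,0,0,-0.004,0],[0.45,0,0,-0.001,0]])

```text
clock: 12.32
position: [0.5807, -0.2031, 0.0074]
tool_rot: [0.532, 0.467, -0.513, 0.486]
force: [-0.7, -0.3, 0.1]
opening: 0.0233
```

Call:
jog_arm(moves=[[0.45,-0.002,0,-0.004,0],[0.45,0,0,0,0]])

```text
clock: 12.58
position: [0.5794, -0.2035, 0.0044]
tool_rot: [0.532, 0.467, -0.513, 0.486]
force: [-0.3, 0.8, -1.0]
opening: 0.0235
```

```bash
python3 s.py
```

```text
12.575 [ 0.5794 -0.2035  0.0044] 0.023522281240454808 yangle -5.252565757462601 x [ 0.039 -0.002 -0.999] [-0.46  0.45  1.79  0.02  0.87  1.19]
```

Call:
jog_arm(moves=[[0.45,-0.01,0.001,0,0],[0.45,-0.01,0.001,0,0],[0.45,-0.01,0.001,0,0],[0.45,-0.01,0.001,0,0],[0.45,-0.01,0.002,0,0]])

```text
clock: 13.2
position: [0.5266, -0.1975, 0.0053]
tool_rot: [0.532, 0.466, -0.513, 0.487]
force: [-0.2, 0.4, 0.1]
opening: 0.0237
```

Run:
```python
from h import *
s=r.get_state();np.save('w8.npy',np.r_[s['position'],s['tool_rot']]);im=r.snapshot('wrist');zoom(im,160,200,360,360,4,'pics/w8.png')
print(s['position'],s['force'])
```

```text
[ 0.5266279  -0.19745781  0.00534598] [-0.1979705   0.43184376  0.13300665]
```

View pics/w8.png

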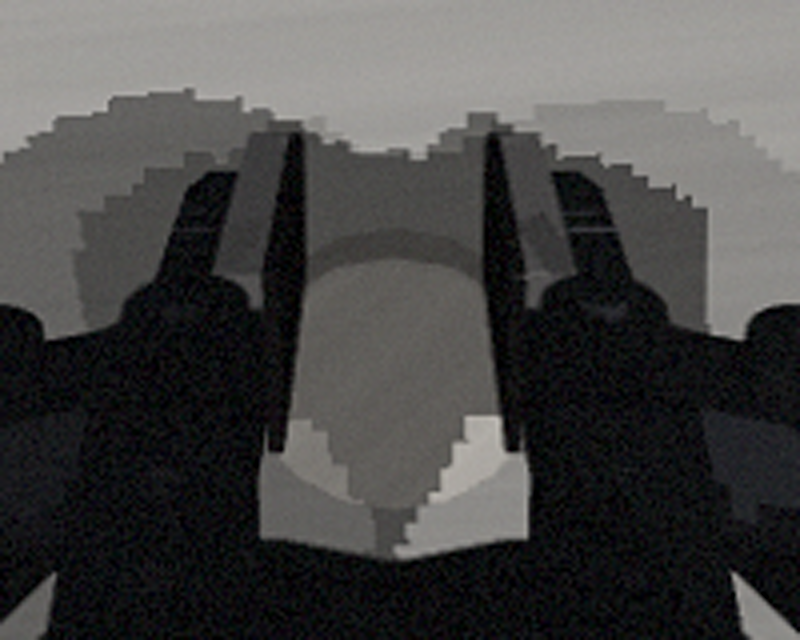

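Call:
jog_arm(moves=[[0.45,-0.01,0.001,-0.001,0],[0.45,-0.01,0.001,0,0],[0.45,-0.008,0.001,0,0],[0.45,-0.005,0.001,0,0],[0.45,-0.003,0,0,0]])

```text
clock: 13.88
position: [0.4867, -0.1926, 0.0041]
tool_rot: [0.532, 0.467, -0.513, 0.486]
force: [0.8, -0.2, -0.7]
opening: 0.0232
```

Call:
jog_arm(moves=[[0.45,-0.003,0,0,0],[0.45,-0.003,0,0,0]])

```text
clock: 14.12
position: [0.4815, -0.1928, 0.0044]
tool_rot: [0.532, 0.466, -0.512, 0.487]
force: [4.4, 1.1, -0.9]
opening: 0.0235
```

Call:
jog_arm(moves=[[0.45,-0.003,0,0,0],[0.45,-0.003,0,0,0]])

```text
clock: 14.38
position: [0.4808, -0.1932, 0.0065]
tool_rot: [0.536, 0.462, -0.51, 0.489]
force: [6.2, 3.5, 0.0]
opening: 0.0234
```

Call:
jog_arm(moves=[[0.45,0.004,0,0,0],[0.45,0.015,-0.001,0,0],[0.45,0.015,0,0.01,0],[0.45,0,0,0.06,0],[0.45,0,0,0.06,0]])

```text
clock: 15.0
position: [0.5123, -0.1918, 0.1332]
tool_rot: [0.533, 0.468, -0.513, 0.484]
force: [0.4, -0.5, 0.4]
opening: 0.0232
```

Call:
jog_arm(moves=[[0.45,-0.03,-0.03,0.04,0],[0.45,-0.06,-0.03,0.02,0],[0.45,-0.06,0,0,0],[0.45,0,0,0,0],[0.45,0,0,0,0]])

```text
clock: 15.62
position: [0.3723, -0.2554, 0.2058]
tool_rot: [0.532, 0.461, -0.512, 0.492]
force: [0.3, 0.5, 0.3]
opening: 0.0235
```

```bash
python3 s.py
python3 - <<'E'
from h import *
s=r.get_state();np.save('w9.npy',np.r_[s['position'],s['tool_rot']]);im=r.snapshot('wrist');cv2.imwrite('pics/w9.png',im)
zoom(r.snapshot('side'),180,120,400,290,3.5,'pics/s9.png')
C=cal('wrist',s);print(w2p(C,[[.4545,-.188,.01]]))
E
```

```text
15.625 [ 0.3723 -0.2554  0.2058] 0.023461283923396043 yangle -5.187411473754083 x [ 0.052 -0.013 -0.999] [-0.78 -0.18  2.06  0.03  1.21  0.88]
[[189.602704  110.7960843]]
```

View pics/w9.png

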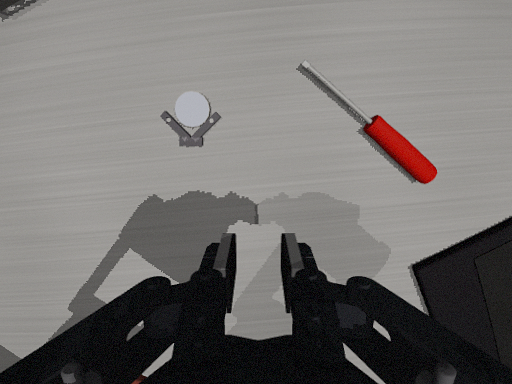

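View pics/s9.png

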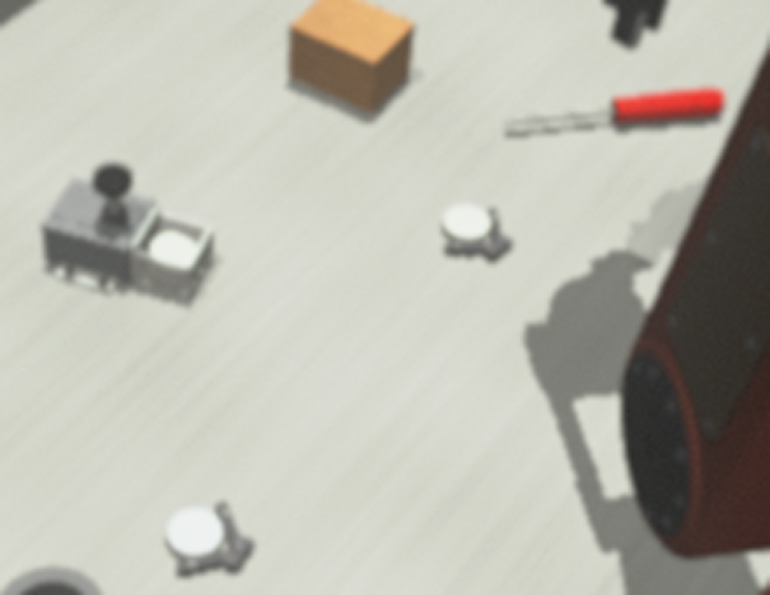

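The disc now sits in the V, at (192,109) against a predicted (190,111). I'll zoom in to check for gaps.

Run:
```python
from h import *
im=cv2.imread('pics/w9.png');zoom(im,155,80,230,155,9,'pics/zw9.png')
zoom(cv2.imread('pics/w2.png'),30,135,100,200,9,'pics/zfull.png')
q=np.load('w9.npy');C=cal('wrist',dict(position=q[:3],tool_rot=q[3:]))
g=cv2.cvtColor(im,cv2.COLOR_BGR2GRAY)[80:155,155:230]
m=((g>150)&(cv2.cvtColor(im,cv2.COLOR_BGR2HSV)[80:155,155:230,2]>165)).astype(np.uint8)
n,l,st,ce=cv2.connectedComponentsWithStats(m)
for i in range(1,n):
    if st[i,4]>200: print(st[i],ce[i]+[155,80],p2w(C,ce[i]+[155,80],.01))
```

```text
[ 20  11  34  36 959] [191.48592284 108.3472367 ] [[ 0.45691718 -0.19045291  0.01      ]]
```

View pics/zw9.png

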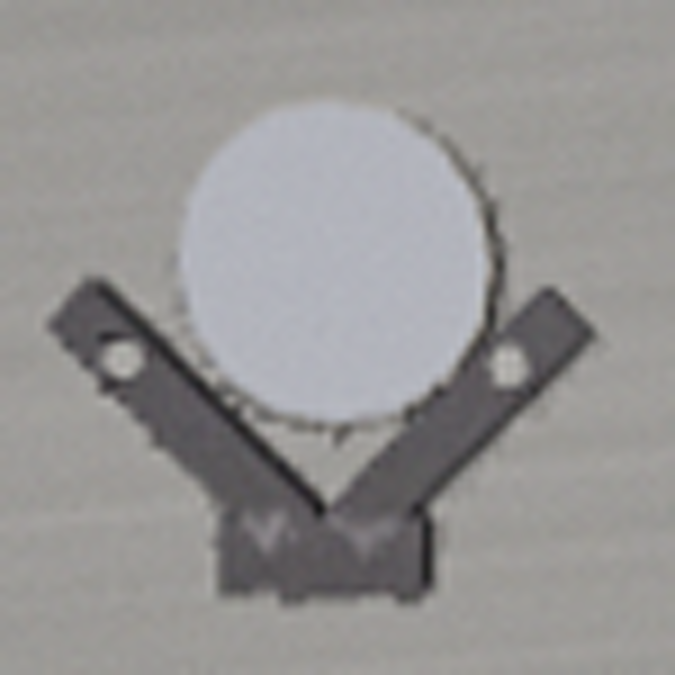

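Run:
```python
from h import *
q=np.load('w9.npy');C=cal('wrist',dict(position=q[:3],tool_rot=q[3:]))
f=lambda z:(np.array(z,float)+.5)/9-.5+[155,80]
V=p2w(C,f([[97,284],[320,513],[326,512],[547,287]]),.008)[:,:2]
from scipy.optimize import least_squares
D=p2w(C,f([[336,98],[180,262],[493,262],[336,424],[225,150],[448,150],[225,372],[446,374]]),.01)[:,:2]
o=least_squares(lambda c:np.hypot(*(D-c[:2]).T)-c[2],[.455,-.19,.02]);c=o.x;print(c,o.fun.round(4))
for a,b in((0,1),(2,3)):
    u=V[b]-V[a];L=np.hypot(*u);u/=L;d=c[:2]-V[a];print('len',L,'dist',abs(u[0]*d[1]-u[1]*d[0]))
```

```text
[ 0.45645484 -0.19085449  0.01936556] [ 0.0002  0.      0.      0.0003 -0.0005  0.0002  0.0002 -0.0005]
len 0.03903911645725728 dist 0.02378401469113033
len 0.03982144451744934 dist 0.019995490732899916
```

Here the disc is 20.0 mm from the −y wall, but the +y wall measures 23.8 mm. It may not be seated on that side, so I'll look closer from directly above.

Call:
jog_arm(moves=[[0.45,-0.005,0.035,-0.04,0],[0.45,0,0.03,-0.04,0],[0.45,0,0,-0.02,0],[0.45,0,0,0,0]])

```text
clock: 16.23
position: [0.372, -0.1883, 0.104]
tool_rot: [0.531, 0.463, -0.51, 0.494]
force: [0.1, -0.5, 1.5]
opening: 0.0234
```

```bash
python3 s.py
python3 - <<'E'
from h import *
s=r.get_state();np.save('w10.npy',np.r_[s['position'],s['tool_rot']]);im=r.snapshot('wrist');cv2.imwrite('pics/w10.png',im)
C=cal('wrist',s);p=w2p(C,[[.4545,-.188,.01]])[0].astype(int);print(p)
x,y=max(p[0]-50,0),max(p[1]-50,0);print(x,y);zoom(im,x,y,x+100,y+100,6,'pics/zw10.png')
E
```

```text
16.225 [ 0.372  -0.1883  0.104 ] 0.02341691740396336 yangle -4.8099804677278275 x [ 0.052 -0.012 -0.999] [-0.65 -0.12  2.22  0.03  0.99  0.99]
[247  98]
197 48
```

View pics/zw10.png

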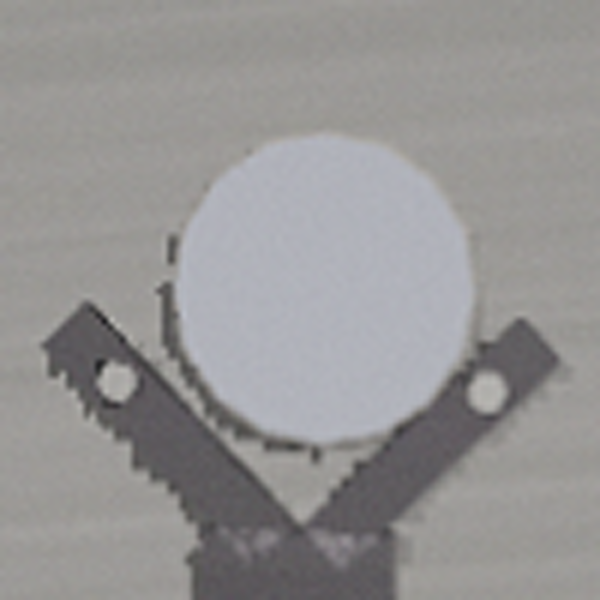

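From above there is a clear gap to the +y wall and contact on the −y wall, so the disc is not seated. Holding the disc in the cradle kept it off the axis. I'll push again with shut fingers: a flat face, turned slightly so it drives the disc along the −y wall into the corner.

Call:
jog_arm(moves=[[1,0.05,-0.006,0,-0.115],[1,0.05,-0.006,0,-0.115],[1,0.029,-0.004,-0.02,0],[1,0,0,-0.03,0],[1,0,0,-0.025,0]])

```text
clock: 16.9
position: [0.5172, -0.2107, 0.038]
tool_rot: [0.585, 0.389, -0.561, 0.437]
force: [0.1, -0.5, 0.2]
opening: -0.0001
```

```bash
python3 s.py
```

```text
16.9 [ 0.5172 -0.2107  0.038 ] -5.0468517216695036e-05 yangle -18.406098415491268 x [ 0.067 -0.036 -0.997] [-0.51  0.28  1.94  0.    0.84  1.38]
```

Call:
jog_arm(moves=[[1,0,0,-0.02,0],[1,0,0,-0.008,0],[1,0,0,-0.003,0],[1,0,0,0,0]])

```text
clock: 17.4
position: [0.5219, -0.213, 0.0086]
tool_rot: [0.586, 0.388, -0.561, 0.439]
force: [0.5, 0.5, 0.1]
opening: -0.0
```

Call:
jog_arm(moves=[[1,-0.01,0.003,-0.003,0],[1,-0.01,0.003,-0.001,0],[1,-0.006,0.002,0,0],[1,-0.003,0.001,0,0]])

```text
clock: 17.9
position: [0.4917, -0.2039, 0.0063]
tool_rot: [0.586, 0.387, -0.56, 0.44]
force: [0.7, 0.7, -0.4]
opening: -0.0001
```

Call:
jog_arm(moves=[[1,-0.003,0.001,-0.001,0],[1,-0.003,0.001,0,0],[1,-0.002,0.001,0,0],[1,-0.002,0.001,0,0]])

```text
clock: 18.4
position: [0.4839, -0.2006, 0.0067]
tool_rot: [0.588, 0.384, -0.559, 0.441]
force: [4.5, 0.3, -0.2]
opening: 0.0004
```

Call:
jog_arm(moves=[[1,-0.003,0.002,-0.001,0],[1,-0.003,0.002,-0.001,0],[1,-0.003,0.002,-0.001,0]])

```text
clock: 18.77
position: [0.4821, -0.198, 0.0074]
tool_rot: [0.59, 0.378, -0.556, 0.447]
force: [6.8, -3.1, -0.4]
opening: -0.0001
```

Call:
jog_arm(moves=[[1,-0.004,0.003,-0.002,0],[1,-0.004,0.003,-0.002,0]])

```text
clock: 19.02
position: [0.4822, -0.1978, 0.008]
tool_rot: [0.592, 0.371, -0.553, 0.454]
force: [6.5, -3.4, 0.3]
opening: -0.0
```

```bash
python3 s.py
python3 - <<'E'
from h import *
s=r.get_state();im=r.snapshot('wrist');cv2.imwrite('pics/w11.png',im)
E
```

```text
19.025 [ 0.4822 -0.1978  0.008 ] -2.368526631383993e-05 yangle -18.35563950755905 x [ 0.114 -0.062 -0.992] [-0.53  0.25  2.07  0.    0.69  1.36]
```

Call:
jog_arm(moves=[[1,0.008,-0.003,0,0],[1,0.015,-0.005,0,0],[1,0.01,-0.003,0.02,0],[1,0,0,0.05,0],[1,0,0,0.04,0.1]])

```text
clock: 19.7
position: [0.5093, -0.2055, 0.1127]
tool_rot: [0.568, 0.409, -0.533, 0.475]
force: [0.3, 0.2, 0.2]
opening: 0.0002
```

Call:
jog_arm(moves=[[1,-0.04,0.01,0,0.1],[1,-0.05,0.008,0,0],[1,-0.04,0.007,-0.01,0],[1,0,0,0,0],[1,0,0,0,0]])

```text
clock: 20.32
position: [0.3794, -0.1812, 0.1059]
tool_rot: [0.545, 0.438, -0.507, 0.504]
force: [1.0, 0.2, -0.5]
opening: 0.0001
```

```bash
python3 s.py
python3 - <<'E'
from h import *
s=r.get_state();np.save('w12.npy',np.r_[s['position'],s['tool_rot']]);im=r.snapshot('wrist');cv2.imwrite('pics/w12.png',im)
C=cal('wrist',s);p=w2p(C,[[.4545,-.188,.01]])[0].astype(int);print(p)
x,y=max(p[0]-50,0),max(p[1]-50,0);print(x,y);zoom(im,x,y,x+100,y+100,6,'pics/zw12.png')
E
```

```text
20.325 [ 0.3794 -0.1812  0.1059] 0.0001405539946350952 yangle -6.327386268794595 x [ 0.102 -0.033 -0.994] [-0.64 -0.15  2.25  0.04  0.94  1.02]
[253 114]
203 64
```

View pics/zw12.png

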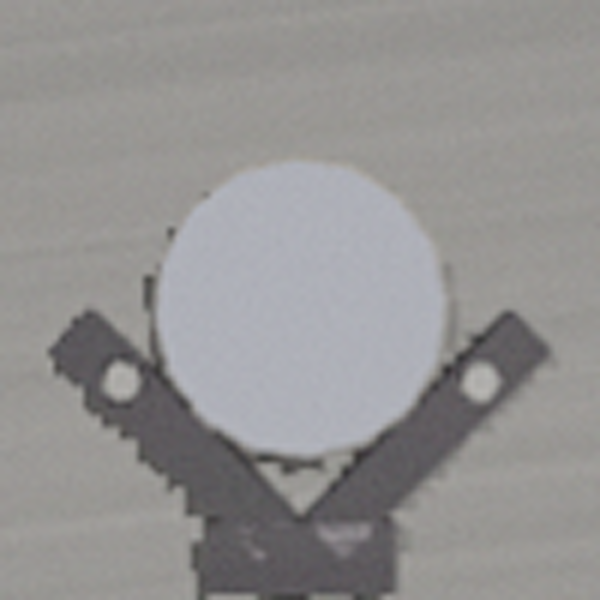

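The disc now sits symmetrically against both walls. I'll measure it and check the rest of the scene.

Run:
```python
from h import *
from scipy.optimize import least_squares
q=np.load('w12.npy');C=cal('wrist',dict(position=q[:3],tool_rot=q[3:]))
f=lambda z:(np.array(z,float)+.5)/6-.5+[203,64]
V=p2w(C,f([[92,312],[298,518],[305,518],[508,312]]),.008)[:,:2]
D=p2w(C,f([[300,160],[156,308],[446,308],[300,456],[200,202],[402,202],[200,415],[402,415]]),.01)[:,:2]
c=least_squares(lambda c:np.hypot(*(D-c[:2]).T)-c[2],[.455,-.19,.02]).x;print(c)
for a,b in((0,1),(2,3)):
    u=V[b]-V[a];L=np.hypot(*u);u/=L;d=c[:2]-V[a];print('len',L,'dist',abs(u[0]*d[1]-u[1]*d[0]))
cv2.imwrite('pics/t12.png',r.snapshot('top'));cv2.imwrite('pics/s12.png',r.snapshot('side'))
```

```text
[ 0.45398406 -0.18737802  0.01934541]
len 0.03900489178764316 dist 0.01994547949357432
len 0.03893256159219645 dist 0.019845001489629577
```

View pics/t12.png

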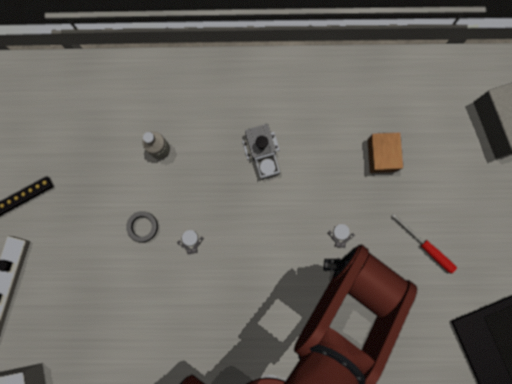

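View pics/s12.png

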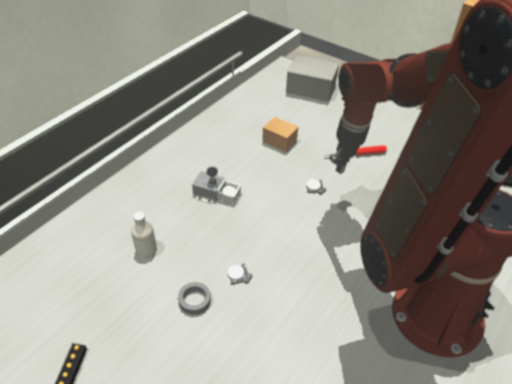

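The disc is 19.9 mm and 19.8 mm from the two walls, where 20 mm is nominal. In the top view the full stop is still at (190,240), and everything else is at the same pixels as in the first picture. The arm is clear, so I'll hand in.

Call:
jog_arm(moves=[[1,0,0,0.04,0],[1,0,0,0,0],[1,0,0,0,0]])

```text
clock: 20.85
position: [0.3816, -0.1816, 0.1468]
tool_rot: [0.545, 0.439, -0.507, 0.504]
force: [0.1, -0.2, -0.8]
opening: 0.0003
```

```bash
python3 -c "
from rig import r
print(r.get_state()['clock'],r.job_done())"
```

```text
the job is handed in; nothing more can be done
20.85 None
```

I pressed the plunger once to its stop (about 24 mm, 24 N) and let it come back up. One disc came out, and I slid it to the empty V stop, where my last check has it seated against both walls. I handed the job in at 20.9 s.

- **First seating attempt:** with the fingers parted, the disc touched only the −y wall and sat about 4 mm off the other. I pushed again with shut fingers and a slightly turned face until it stopped moving.
- **Final check:** in the wrist picture, the disc centre is 19.9 mm and 19.8 mm from the two walls, against 20 mm nominal. Its centre is at (0.454, −0.187), and I had measured the stop's origin at (0.4545, −0.188).
- **Rest of the bench:** in the last top and side pictures, the disc in the other stop and the bottle, carton, screwdriver and tape stand where they were. The magazine still shows its discs.
- **Imperfections:**
  - The fingertips touched the bench once, at about 25 N.
  - At the start of the first push the fingertips were about 9 mm up, near the disc's top edge. The disc still slid, and I lowered them before continuing.
  - The tool tilted a few degrees during the last push.

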